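Present a coded sleeve to the reader and hold its sprung shutter half open

TASK

Turn the aluminium sleeve standing in its nest until the code on its side squarely faces the reader's window, and let go of it, still upright in the nest. Then slide the reader's sprung dust shutter by its orange tab to half its travel, where its pointer stands at the green line, and finish while still holding it there with the gripper: it springs shut if released. Leave the flange, the screwdriver and the red flask where they are.

Things in the scene. Friction and masses are not known exactly. Their poses are not given: they have to be found in the camera images.
- station: Fixed reading station. Origin on the bench under the nest's centre; +z up, +y level from nest to reader, +x the way the shutter opens. Dark base plate 200 x 240 x 12 mm (x -68..132, y -55..185 mm). White reader housing on it: x -48..117, y 110.5..165.5, top at z 90 mm; its red window looks along -y to the nest.
- nest (a point): Centre of the floor of the nest: a round recess 56 mm across and 6 mm deep in a black 80 x 80 mm block (rim 24 mm, floor 18 mm above the bench). The point has the station's axes.
- window (a point): Centre of the reader's red window (64 mm wide along station x, 40 mm high), 110.5 mm along station +y from the nest's axis and 54 mm above the bench; covered by the shutter when that is shut.
- sleeve: Loose aluminium cylinder standing in the nest, 50 mm in diameter, 85 mm tall, about 0.28 kg. Origin at the centre of its underside, z up its axis; its own +x points out through the middle of the coded side. On its top face a blue radial line, from dark bore to rim, lies on the same side as the code. It starts more than 35 degrees away from facing the reader, either way.
- mark (a point): Middle of the black-and-white square code (about 24 mm wide, 30 mm high) on the sleeve's side: 25 mm from its axis along its own +x, 45 mm above its underside.
- shutter (a joint): Travel of the dust shutter in m along station +x: 0 shut, 0.07 fully open, half travel is 0.035. A spring always drives it shut: about 3 N at 0, about 8 N at half travel, about 13.5 N fully open. The shutter is a 72 x 66 x 5 mm aluminium plate before the window.
- tab (a point): Middle of the top of the shutter's orange upright tab, 137 mm above the bench: 16 mm thick along station x, 18 mm along y, clear for 47 mm above the reader's top; pinch it from above across the 16 mm, or push. Shut, it is 104.5 mm along station +y from the nest's axis. A pointer at its foot passes a scale on the reader: white lines at shut and fully open, green line at half travel.
- flange: Loose aluminium flange lying on the bench, about 90 mm across its three ears, 18 mm high; origin at the centre of its underside. To be left alone.
- screwdriver: Loose screwdriver lying on the bench, 170 mm long along its own x. To be left alone.
- flask: Loose red bottle with a white cap, 56 mm in diameter, 140 mm tall, standing on the bench; origin at the centre of its underside. To be left alone.
Things that resemble listed ones, but are neither listed nor needed, are in the scene too. Several things have the shape of the sleeve; the one meant has the colours described above.

How it is judged:
On the way, in this order (a step that is already met when the one before it is completed fails the run):
1. the sleeve stands in the nest with its code facing the window, let go of (angle between the x axis of sleeve and the y axis of station, either way round below 0.26 rad and horizontal distance between mark and window below 0.1 m and horizontal distance between sleeve and nest below 0.006 m and z of sleeve in the frame of station below 0.022 m and angle between sleeve's own z axis and vertical below 0.08 rad and contact force between sleeve and the arm below 0.2 N and contact force between sleeve and the fingers below 0.2 N), for 0.3 s.
2. the gripper holds the shutter at half travel (value of joint shutter between 0.029 and 0.041 m and contact force between the fingers and shutter above 2 N), for 0.3 s.
At the end, for the whole second after the job is handed in: The fingers hold the shutter still at half travel, 35 mm within 6 mm, with more than 2 N of contact, no loose thing bearing on it; the sleeve stands released and upright in the nest, within 6 mm of its centre, its code within 15 degrees of squarely facing the window (all of step 1 and all of step 2 and velocity of joint shutter between -0.01 and 0.01 m/s and contact force between each of sleeve, flange, screwdriver, flask and shutter below 0.2 N and linear speed of sleeve below 0.02 m/s); the arm keeps its last pose, push and grip.
It fails at once if the loose flange is moved more than 20 mm (distance of flange from where it was at the start of the episode above 0.02 m).
It fails at once if the screwdriver is moved more than 20 mm (distance of screwdriver from where it was at the start of the episode above 0.02 m).
It fails at once if the red flask is moved more than 20 mm (distance of flask from where it was at the start of the episode above 0.02 m).
It also fails if it takes over 58 s, if anything falls off the work surface, if the arm or the gripper's body presses on something with over 40 N, if the wrist force passes 120 N, or if a joint passes its speed limit or range.

ROBOT

A 7-joint arm with a two-finger parallel gripper is mounted at the origin on the work surface. World frame = base frame: x ahead of the robot, y to its left, z up, the work surface at z = 0. Lengths are in m, angles in rad, forces in N, time in s.
With the tool pointing down it reaches from about 0.4 to 0.85 m from the base axis. Payload 10.4 kg.
Tool frame: the origin (TCP) lies at the very end of the fingers, on their centre line; the grasp point (between the pads) lies 19 mm behind it; z points along the fingers, y is the line along which they close (so a half turn about z gives the same grasp; the last joint's range is limited). The gripper opens to 85 mm and grips with 20 to 120 N. Pads are 22 mm wide; open, the fingers measure 114 mm over their backs; the gripper's body (76 mm by 85 mm) begins 54 mm behind the grasp point. The pads swing forward as they close: fully open they stand 13 mm farther back than shut.
Start: joints at [-1.341, 0.332, -0.065, 1.46, 0.022, 1.35, -0.088], TCP at [0.156, 0.605, 0.231] pointing down, gripper open.
Joint ranges: [-2.6, 2.6], [-0.5, 2.12], [-1.47, 1.34], [0.16, 2.42], [-1.27, 4.41], [0.06, 2.06], [-2.6, 2.6]. Speed limits (rad/s): [2.22, 2.22, 2.79, 2.79, 3.14, 3.14, 3.14].

INTERFACE

Orientations are given as a unit quaternion [x, y, z, w].
In Python, from workcell import manip, vision, order gives the robot as it stands. The module is installed in compiled form; this text tells all that it offers.
- The arm moves only by the tool move_arm, never from a script. Its argument "motion" is a list of rows, each a list of 3 entries, a list of its own where there are three numbers: the shift along the tool's x, y, z scaled (see below), then the turn, a rotation vector about the tool's x, y, z scaled (see below), then the opening, from -1 (shut) to 1 (fully open). In form: [[[dx, dy, dz], [wx, wy, wz], hand], ...]. A call has 1 to 12 rows; each row shifts and turns the commanded pose from where the row before left it, along the tool's axes as they then stand; what a row does not reach is not made up. The controller multiplies each number of a shift by 0.75 m and each number of a turn by pi/4 rad. A row lasts 1/10 s, in which the tool goes at most 50 mm and 8.59 degrees, less where a joint would pass 70% of its speed; a pose out of reach is approached as far as the arm can. A call with a number of a shift or a turn outside -1 to 1 is refused whole. A call with a gripper value outside its range is refused whole. The fingers move at their own pace and stop on an object; "newtons" is the grip in N (left out, the last holds). Time passes only in rows, so rows that do not move let the fingers close. It gives the time, the measured TCP pose, the force, the opening and the grip force at its end, in the units of the state.
- manip.get_obs(): the state, without advancing time (a new reading comes with each control period).
- vision.camera(name): name is "scene" or "side" or "wrist"; returns a dict with "pixels" (420x560x3 uint8, red, green, blue), "fx", "fy", "cx", "cy" (pixels), "R" (3x3) and "t" (3): a world point X has camera coordinates R X + t. Camera axes: x right, y down, z forward; pixel columns grow to the right and rows downward; lengths in m; the calibration is good to about 2 mm. A picture is of the moment at which its call begins. There is no depth.
- order.hand_in(): hands the job in; it is judged then, once.
The state is a dict: "clock": time; "joint_pos": joint angles; "joint_velocities": joint speeds; "tau": joint torques, N m; "position": TCP position; "ee_rot": TCP orientation; "ft_force": force on the tool from outside, world axes, zero at the start; "torque": the same for the moment, N m; "grip_width": opening from 0.0 (shut) to 1.0 (fully open); "grasp_force": force on a finger pad.
Only numpy, scipy, OpenCV 4.12 (cv2) and the standard library are available. Lean on these libraries where they do the work, as an engineer would, in place of code of your own. Each camera call takes 0.05 s, during which the arm holds its last target. There are 200 camera calls.

## Working session

There is one attempt and no reset: what is moved stays moved. The work goes in short steps, Python scripts to look and compute and a tool call to move; the robot and the scene stay as the last step left them, time stands still between calls to the robot, and variables do not carry over. Pictures are saved under pics/ and viewed, at most 10 in all, crops included, and the job is handed in when it is done.

Besides the shell and the picture viewer there is one more tool, called after "Request:" in YAML: its name, and indented under it one key for each argument. move_arm: Moves the arm, as the interface text tells. Its arguments: {"type":"object","properties":{"motion":{"type":"array"},"newtons":{"type":"number"}},"required":["motion"]}

```bash
mkdir -p pics; cat > h.py <<'E'
import numpy as np, cv2
from workcell import manip, vision, order
def snap(n,f):
    c=vision.camera(n); cv2.imwrite('pics/'+f+'.png',c['pixels'][:,:,::-1]); np.save('pics/'+f+'.npy',c,allow_pickle=True); return c
def load(f): return np.load('pics/'+f+'.npy',allow_pickle=True).item()
def ray(c,u,v):
    R=np.array(c['R']);t=np.array(c['t']); d=R.T@np.array([(u-c['cx'])/c['fx'],(v-c['cy'])/c['fy'],1]); return -R.T@t,d/np.linalg.norm(d)
def plane(c,u,v,z):
    o,d=ray(c,u,v); return o+d*(z-o[2])/d[2]
def tri(*a):
    A=np.zeros((3,3));b=np.zeros(3)
    for c,u,v in a:
        o,d=ray(c,u,v);P=np.eye(3)-np.outer(d,d);A+=P;b+=P@o
    X=np.linalg.solve(A,b); 
    return X,[float(np.linalg.norm((np.eye(3)-np.outer(d,d))@(X-o))) for o,d in (ray(*q) for q in a)]
E
python3 - <<'E'
from h import *
np.set_printoptions(precision=4,suppress=True)
for n in ['scene','side','wrist']:
    c=snap(n,n+'0'); print(n,c['fx'],-np.array(c['R']).T@c['t'])
a=[load(n+'0')['pixels'][:,:,::-1] for n in ['scene','side']]
o=manip.get_obs();print(o)
E
```

```text
scene 388.5149855434322 [0.7889 0.3466 0.6697]
side 466.977567811276 [ 0.1429 -0.7022  0.6253]
wrist 306.25650867022955 [0.0853 0.6216 0.3749]
{'clock': 0.15, 'joint_pos': array([-1.3406,  0.3327, -0.0647,  1.4607,  0.0216,  1.3499, -0.0885]), 'joint_velocities': array([ 0.0006, -0.0022,  0.0002, -0.0022, -0.0029, -0.0004, -0.0014]), 'tau': array([  0.0009, -62.5832,   0.0494, -39.185 ,   0.0162,   0.0075,
         0.    ]), 'position': array([0.1563, 0.6049, 0.2307]), 'ee_rot': array([ 0.126 ,  0.992 , -0.0005, -0.    ]), 'ft_force': array([-0.5863,  0.1569,  0.2445]), 'torque': array([0.0238, 0.1015, 0.0436]), 'grasp_force': 0.0, 'grip_width': 1.0039822362572852}
```

View pics/scene0.png

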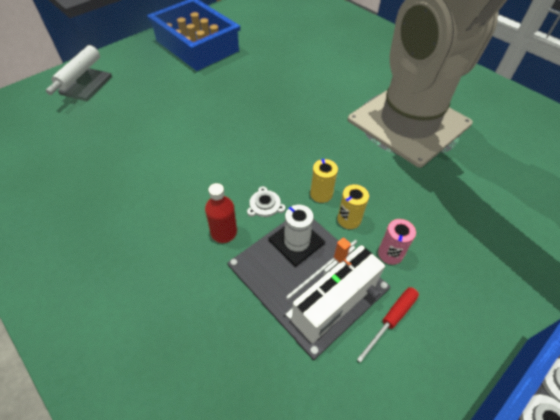

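View pics/side0.png

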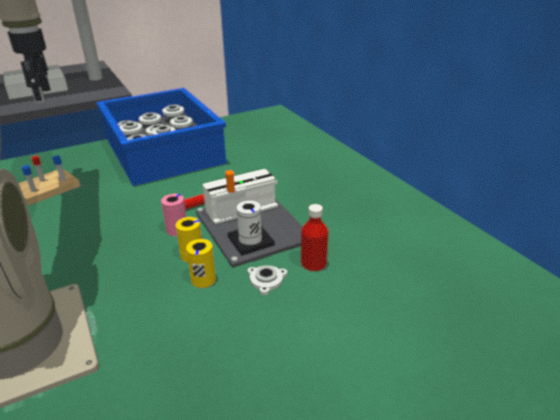

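View pics/wrist0.png

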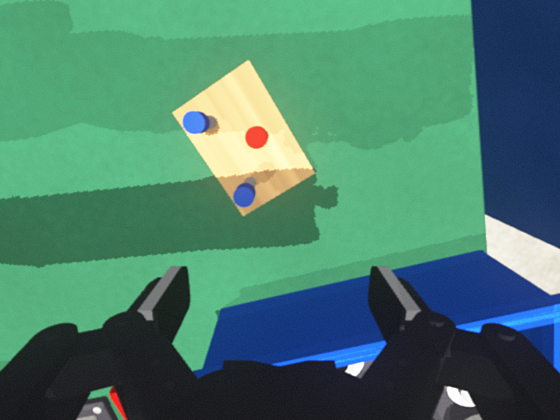

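Scene: the silver sleeve is at (298,220) in its nest, the orange tab at (343,250), the reader at (340,290), the flask at (221,215), the flange at (265,203) and the screwdriver at (390,320). Side: the sleeve is at (249,222) with its code at lower right, and the tab at (230,181). The wrist camera sees only clutter. Next, enlarged crops.

```bash
python3 - <<'E'
from h import *
a=load('scene0')['pixels'][185:360,220:400,::-1];b=load('side0')['pixels'][160:270,185:315,::-1]
A=cv2.resize(a,None,fx=3.4,fy=3.4,interpolation=cv2.INTER_CUBIC)
cv2.imwrite('pics/cA.png',A);cv2.imwrite('pics/cB.png',cv2.resize(b,None,fx=5,fy=5,interpolation=cv2.INTER_CUBIC))
E
```

```text
(no output)
```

View pics/cA.png

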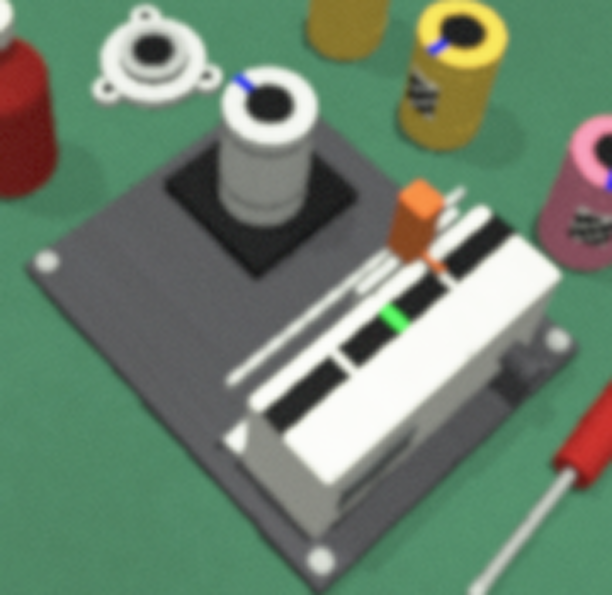

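View pics/cB.png

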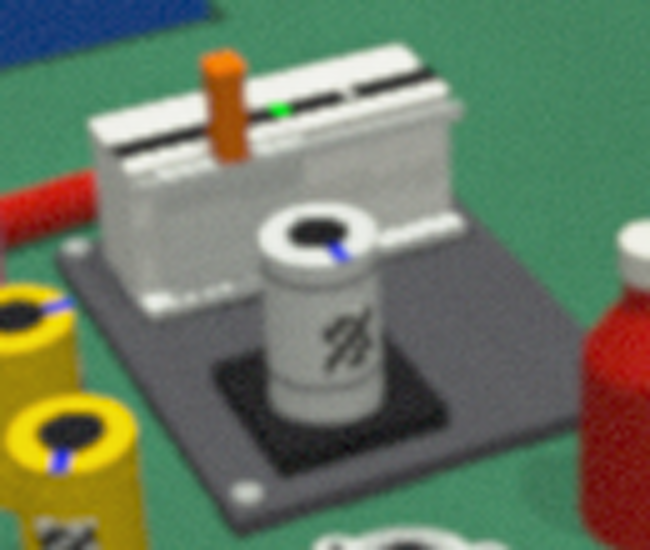

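Crops (A at 3.4×, offset (220,185); B at 5×, offset (185,160)). In A: bolts at (47,261), (321,560) and (558,341), bore at (268,104), blue line at (245,84), tab top at (422,197). In B: bolts at (75,248) and (246,492), bore at (318,233), blue line at (340,253), tab top at (223,63). Now measuring these by mask.

```bash
python3 - <<'E'
from h import *
np.set_printoptions(precision=4,suppress=True)
S,D=load('scene0'),load('side0')
def cen(c,box,f):
    u0,v0,u1,v1=box;p=c['pixels'][v0:v1,u0:u1].astype(int);m=f(p[...,0],p[...,1],p[...,2]);v,u=np.nonzero(m);return u.mean()+u0,v.mean()+v0,m.sum()
dark=lambda r,g,b:(r<90)&(g<90)&(b<90)
blue=lambda r,g,b:(b-r>50)&(b-g>40)
org=lambda r,g,b:(r>205)&(b<100)&(r-g>70)
white=lambda r,g,b:(r>150)&(b>140)
A=lambda x,y:((x+.5)/3.4+220-.5,(y+.5)/3.4+185-.5)
B=lambda x,y:((x+.5)/5+185-.5,(y+.5)/5+160-.5)
def near(M,x,y,r): u,v=M(x,y);return int(u-r),int(v-r),int(u+r+2),int(v+r+2)
bs=cen(S,near(A,268,104,7),dark);bd=cen(D,near(B,318,233,6),dark)
ls=cen(S,near(A,245,84,6),blue);ld=cen(D,near(B,340,253,5),blue)
ts=cen(S,near(A,422,200,8),org);td=cen(D,near(B,223,65,7),org)
print(bs,bd,ls,ld,ts,td)
P,e=tri((S,*bs[:2]),(D,*bd[:2]));print('bore',P,e)
L,e=tri((S,*ls[:2]),(D,*ld[:2]));print('line',L,e, 'onplane',plane(S,*ls[:2],.103),plane(D,*ld[:2],.103),plane(S,*bs[:2],.103),plane(D,*bd[:2],.103))
T,e=tri((S,*ts[:2]),(D,*td[:2]));print('tab approx',T,e)
q={}
for n,c,M,x,y in [('+-',S,A,47,261),('++',S,A,321,560),('-+',S,A,558,341),('-+d',D,B,75,248),('--d',D,B,246,492)]:
    u=cen(c,near(M,x,y,4),white);q[n]=plane(c,*u[:2],.014);print(n,u,q[n])
# both side-cam tab corners
ex=(q['++']-q['-+'])[:2];ex/=np.linalg.norm(ex);ey=(q['++']-q['+-'])[:2];ey/=np.linalg.norm(ey)
print('ex',ex,'ey',ey,'len',np.linalg.norm(q['++']-q['-+']),np.linalg.norm(q['++']-q['+-']))
d=(L-P)[:2];th=np.arctan2(ey[1]-ex[0]*0,ey[0]);print('yaw ey',np.degrees(th),'yaw x from ex',np.degrees(np.arctan2(ex[1],ex[0])))
for l,p in [(L,P),(plane(S,*ls[:2],.103),plane(S,*bs[:2],.103)),(plane(D,*ld[:2],.103),plane(D,*bd[:2],.103))]:
    d=(l-p)[:2];print('line yaw',np.degrees(np.arctan2(d[1],d[0])),np.linalg.norm(d))
C=(q['+-']+q['-+'])[:2]/2;print('nest from bolts',C-.032*ex-.065*ey)
E
```

```text
(np.float64(298.73), np.float64(215.08), np.int64(100)) (np.float64(248.125), np.float64(206.0), np.int64(40)) (np.float64(291.3181818181818), np.float64(209.04545454545453), np.int64(22)) (np.float64(252.23076923076923), np.float64(209.76923076923077), np.int64(13)) (np.float64(343.675), np.float64(243.2875), np.int64(80)) (np.float64(228.91304347826087), np.float64(172.43478260869566), np.int64(23))
bore [0.4779 0.0733 0.1029] [0.0004083859130960653, 0.00040838591309601274]
line [0.4787 0.0548 0.1034] [0.0003886191728037954, 0.0003886191728035902] onplane [0.4789 0.0545 0.103 ] [0.4787 0.0557 0.103 ] [0.4783 0.0732 0.103 ] [0.4775 0.0735 0.103 ]
tab approx [0.4806 0.1778 0.1347] [0.0004976274698359624, 0.0004976274698357874]
+- (np.float64(233.41379310344828), np.float64(261.2758620689655), np.int64(29)) [0.5991 0.0248 0.014 ]
++ (np.float64(313.93333333333334), np.float64(349.44444444444446), np.int64(45)) [0.604  0.2451 0.014 ]
-+ (np.float64(383.67857142857144), np.float64(284.5), np.int64(28)) [0.4237 0.2489 0.014 ]
-+d (np.float64(199.71428571428572), np.float64(209.0), np.int64(7)) [0.4242 0.2518 0.014 ]
--d (np.float64(234.0), np.float64(258.0), np.int64(15)) [0.4203 0.0314 0.014 ]
ex [ 0.9998 -0.0213] ey [0.0224 0.9997] len 0.18035072610085426 0.22037232302163223
yaw ey 88.71804115103684 yaw x from ex -1.2218188616828405
line yaw -87.4075645149166 0.018551589412741938
line yaw -88.3437960437714 0.018789364418797926
line yaw -86.24557293801004 0.017867420936954762
nest from bolts [0.4779 0.0725]
```

Request:
move_arm:
  motion:
    - [[-0.03, -0.03, 0], [0, 0, 0], 1]
    - [[-0.06, -0.058, 0], [0, 0, 0], 1]
    - [[-0.06, -0.058, 0], [0, 0, 0], 1]
    - [[-0.06, -0.058, 0], [0, 0, 0], 1]
    - [[-0.06, -0.058, 0], [0, 0, 0], 1]
    - [[-0.06, -0.058, 0], [0, 0, 0], 1]
    - [[-0.06, -0.058, 0], [0, 0, 0], 1]
    - [[-0.06, -0.058, 0], [0, 0, 0], 1]
    - [[-0.06, -0.058, 0], [0, 0, 0], 1]
    - [[-0.06, -0.058, 0], [0, 0, 0], 1]
    - [[-0.02, -0.02, 0], [0, 0, 0], 1]
    - [[0, 0, 0], [0, 0, 0], 1]
  newtons: 40

```text
clock: 1.35
position: [0.4197, 0.1725, 0.2314]
ee_rot: [0.129, 0.992, 0.0, 0.0]
ft_force: [-0.6, 0.3, 0.5]
grip_width: 1.002
grasp_force: 0.0
```

```bash
python3 - <<'E'
from h import *
np.set_printoptions(precision=4,suppress=True)
o=manip.get_obs();print(o['clock'],o['position'],o['ee_rot'],o['joint_pos'],o['ft_force'])
S,D=load('scene0'),load('side0')
for c in (S,D):
    p=c['pixels'].astype(int);m=((p[...,0]>110)&(p[...,1]<50)&(p[...,2]<60)).astype(np.uint8)
    n,l,s,ce=cv2.connectedComponentsWithStats(m);i=[i for i in range(1,n) if s[i,4]>150]
    for k in i: print(s[k],ce[k],plane(c,*ce[k],.05))
E
```

```text
1.35 [0.4197 0.1725 0.2314] [0.129  0.9917 0.     0.0001] [-0.8378 -0.0676  0.3347  1.9049  0.0232  1.3004  0.8022] [-0.6284  0.3413  0.5325]
[207 198  26  22 416] [219.7668 209.6779] [ 0.5567 -0.0669  0.05  ]
[384 289  33  38 396] [400.6263 307.1111] [0.4556 0.2996 0.05  ]
[ 302  218   25   52 1095] [314.3169 244.3388] [ 0.5671 -0.0506  0.05  ]
```

Request:
move_arm:
  motion:
    - [[-0.04, -0.04, 0], [0, 0, 0], 1]
    - [[-0.04, -0.04, 0], [0, 0, 0], 1]
    - [[-0.029, -0.0285, 0], [0, 0, 0], 1]
    - [[0, 0, 0], [0, 0, -0.12], 1]
    - [[0, 0, 0], [0, 0, -0.12], 1]
    - [[0, 0, 0], [0, 0, -0.12], 1]
    - [[0, 0, 0], [0, 0, -0.12], 1]
    - [[0, 0, 0], [0, 0, 0], 1]
    - [[0, 0, 0], [0, 0, 0], 1]

```text
clock: 2.25
position: [0.4768, 0.0772, 0.2312]
ee_rot: [-0.061, 0.998, 0.0, -0.0]
ft_force: [-0.5, -0.8, 0.4]
grip_width: 1.004
grasp_force: 0.0
```

```bash
python3 - <<'E'
from h import *
np.set_printoptions(precision=4,suppress=True)
o=manip.get_obs();print(o['position'],o['ee_rot'],o['joint_pos'])
c=snap('wrist','wrist1')
E
```

```text
[0.4768 0.0772 0.2312] [-0.0612  0.9981  0.0001 -0.0001] [-0.7245 -0.0014  0.4741  1.8458  0.0004  1.2972  1.4427]
```

View pics/wrist1.png

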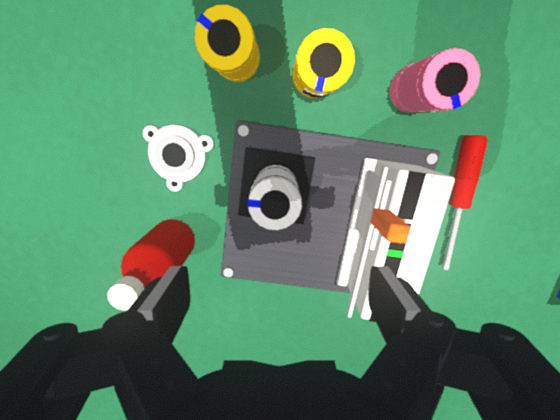

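The wrist picture shows the sleeve with its bore at about (274,205) and blue line at (254,203), the tab at (390,226), and the green line at (394,254). Checking the positions with this view.

```bash
python3 - <<'E'
from h import *
np.set_printoptions(precision=4,suppress=True)
W=load('wrist1');p=W['pixels'].astype(int);r,g,b=p[...,0],p[...,1],p[...,2]
def cen(m,u0,v0,u1,v1):
    v,u=np.nonzero(m[v0:v1,u0:u1]);return u.mean()+u0,v.mean()+v0
bo=cen((r<80)&(g<80)&(b<80),259,190,290,220);li=cen((b-r>60)&(b-g>50),245,195,262,212)
tb=cen((r>200)&(b<110)&(r-g>60),365,200,415,250);gr=cen((g>200)&(r<100),380,245,410,262)
S=load('scene0');D=load('side0')
P=tri((S,298.73,215.08),(D,248.125,206.),(W,*bo));print('bore',P)
L=tri((S,291.318,209.045),(D,252.23,209.77),(W,*li));print('line',L);d=(L[0]-P[0]);print(np.degrees(np.arctan2(d[1],d[0])))
d=plane(W,*li,.103)-plane(W,*bo,.103);print('wrist yaw',np.degrees(np.arctan2(d[1],d[0])))
print(bo,li,tb,gr,'green',plane(W,*gr,.09)[:2],'bore',plane(W,*bo,.103)[:2])
# top face outer ring of tab: top corners by contour
m=((r>180)&(b<120)&(r-g>60)).astype(np.uint8);m[:195]=0;m[255:]=0;m[:,:360]=0;m[:,420:]=0
cs=max(cv2.findContours(m,0,1)[0],key=cv2.contourArea);print(cs.reshape(-1,2).tolist())
print(p[240,380:412].tolist()[::4], p[225,370:412].tolist()[::5])
E
```

```text
bore (array([0.4782, 0.0726, 0.1032]), [0.000636503226644524, 0.0009806993610321987, 0.001294164196435837])
line (array([0.479 , 0.0536, 0.1038]), [0.0011338293980228409, 0.0011354738741275482, 0.0018402887560192652])
-87.63609479021117
wrist yaw -86.74123429250945
(np.float64(274.5880503144654), np.float64(204.33018867924528)) (np.float64(253.26732673267327), np.float64(203.009900990099)) (np.float64(397.6587301587302), np.float64(232.6058201058201)) (np.float64(394.87368421052633), np.float64(253.23157894736843)) green [0.5191 0.1993] bore [0.4791 0.0716]
[[388, 210], [389, 211], [390, 212], [389, 213], [388, 214], [387, 213], [386, 212], [385, 213], [384, 213], [385, 214], [384, 215], [385, 216], [386, 217], [387, 218], [387, 219], [388, 219], [389, 219], [390, 220], [391, 220], [392, 221], [391, 222], [390, 223], [390, 224], [389, 225], [389, 226], [389, 227], [389, 228], [388, 229], [388, 230], [387, 231], [387, 232], [386, 233], [385, 232], [385, 231], [384, 231], [383, 230], [382, 231], [383, 231], [384, 232], [385, 232], [386, 233], [386, 234], [386, 235], [386, 236], [385, 2
[... 313 characters left out ...]
8], [406, 237], [406, 236], [407, 235], [407, 234], [407, 233], [408, 232], [408, 231], [408, 230], [409, 229], [409, 228], [409, 227], [409, 226], [408, 226], [407, 225], [406, 225], [405, 224], [405, 223], [404, 222], [404, 221], [404, 220], [403, 219], [402, 219], [401, 219], [400, 219], [399, 219], [398, 218], [397, 217], [396, 216], [395, 216], [394, 215], [393, 214], [392, 213], [391, 212], [390, 211], [389, 211]]
[[219, 215, 206], [255, 255, 255], [254, 188, 111], [255, 184, 65], [255, 187, 68], [255, 183, 67], [255, 186, 67], [255, 255, 255]] [[244, 245, 242], [173, 86, 45], [178, 95, 57], [166, 91, 57], [231, 119, 58], [254, 150, 63], [248, 139, 65], [221, 114, 65], [148, 136, 126]]
```

Request:
move_arm:
  motion:
    - [[-0.001, -0.006, 0.03], [0, 0, 0], 1]
    - [[0, 0, 0.04], [0, 0, 0], 1]
    - [[0, 0, 0.04], [0, 0, 0], 1]
    - [[0, 0, 0.03], [0, 0, 0], 1]
    - [[0, 0, 0], [0, 0, 0], 1]
    - [[0, 0, 0], [0, 0, 0], 1]

```text
clock: 2.9
position: [0.4785, 0.0722, 0.1269]
ee_rot: [-0.062, 0.998, -0.0, -0.0]
ft_force: [-0.1, 0.6, 0.6]
grip_width: 0.996
grasp_force: 0.0
```

Aligned within 1 mm. Now descending 65 mm and closing.

Request:
move_arm:
  motion:
    - [[0, 0, 0.02], [0, 0, 0], 1]
    - [[0, 0, 0.03], [0, 0, 0], 1]
    - [[0, 0, 0.025], [0, 0, 0], 1]
    - [[0, 0, 0.01], [0, 0, 0], 1]
    - [[0, 0, 0], [0, 0, 0], 1]
    - [[0, 0, 0], [0, 0, 0], -1]
    - [[0, 0, 0], [0, 0, 0], -1]
    - [[0, 0, 0], [0, 0, 0], -1]
    - [[0, 0, 0], [0, 0, 0], -1]
    - [[0, 0, 0], [0, 0, 0], -1]
    - [[0, 0, 0], [0, 0, 0], -1]
    - [[0, 0, 0], [0, 0, 0], -1]
  newtons: 40

```text
clock: 4.1
position: [0.4792, 0.0725, 0.0636]
ee_rot: [-0.062, 0.998, 0.0, 0.001]
ft_force: [-0.4, 1.6, 4.7]
grip_width: 0.574
grasp_force: 40.4
```

Request:
move_arm:
  motion:
    - [[0, 0, 0], [0, 0, 0.06], -1]
    - [[0, 0, 0], [0, 0, 0.12], -1]
    - [[0, 0, 0], [0, 0, 0.15], -1]
    - [[0, 0, 0], [0, 0, 0.15], -1]
    - [[0, 0, 0], [0, 0, 0.15], -1]
    - [[0, 0, 0], [0, 0, 0.15], -1]
    - [[0, 0, 0], [0, 0, 0.15], -1]
    - [[0, 0, 0], [0, 0, 0.15], -1]
    - [[0, 0, 0], [0, 0, 0.15], -1]
    - [[0, 0, 0], [0, 0, 0.15], -1]
    - [[0, 0, 0], [0, 0, 0.12], -1]
    - [[0, 0, 0], [0, 0, 0.06], -1]

```text
clock: 5.3
position: [0.4794, 0.0714, 0.0637]
ee_rot: [0.525, 0.851, 0.0, 0.001]
ft_force: [-0.1, -4.3, 6.6]
grip_width: 0.573
grasp_force: 41.0
```

Request:
move_arm:
  motion:
    - [[0, 0, 0], [0, 0, 0.08], -1]
    - [[0, 0, 0], [0, 0, 0.14], -1]
    - [[0, 0, 0], [0, 0, 0.15], -1]
    - [[0, 0, 0], [0, 0, 0.15], -1]
    - [[0, 0, 0], [0, 0, 0.15], -1]
    - [[0, 0, 0], [0, 0, 0.15], -1]
    - [[0, 0, 0], [0, 0, 0.15], -1]
    - [[0, 0, 0], [0, 0, 0.15], -1]
    - [[0, 0, 0], [0, 0, 0.15], -1]
    - [[0, 0, 0], [0, 0, 0.12], -1]
    - [[0, 0, 0], [0, 0, 0.08], -1]
    - [[0, 0, 0], [0, 0, 0], -1]

```text
clock: 6.5
position: [0.4787, 0.072, 0.0636]
ee_rot: [0.904, 0.428, 0.0, -0.0]
ft_force: [-3.4, -0.9, 9.1]
grip_width: 0.575
grasp_force: 41.4
```

```bash
python3 - <<'E'
from h import *
o=manip.get_obs();q=o['ee_rot'];print(o['joint_pos'],np.degrees(2*np.arctan2(q[1],q[0])),o['position'],o['ft_force'])
q=[-.062,.998];print(np.degrees(2*np.arctan2(q[1],q[0])))
E
```

```text
[-0.99330884  0.25452406  0.83848751  2.04521402 -0.23530596  0.93715158
 -0.71746341] 50.62230653759237 [0.47874818 0.07200357 0.06361095] [-3.4455188  -0.85093549  9.11039039]
187.10977733876274
```

Request:
move_arm:
  motion:
    - [[0, 0, 0], [0, 0, 0.08], -1]
    - [[0, 0, 0], [0, 0, 0.14], -1]
    - [[0, 0, 0], [0, 0, 0.15], -1]
    - [[0, 0, 0], [0, 0, 0.15], -1]
    - [[0, 0, 0], [0, 0, 0.15], -1]
    - [[0, 0, 0], [0, 0, 0.15], -1]
    - [[0, 0, 0], [0, 0, 0.13], -1]
    - [[0, 0, 0], [0, 0, 0.1], -1]
    - [[0, 0, 0], [0, 0, 0], -1]
    - [[0, 0, 0], [0, 0, 0], -1]

```text
clock: 7.5
position: [0.4789, 0.073, 0.0636]
ee_rot: [1.0, 0.031, 0.0, -0.001]
ft_force: [-3.9, 1.3, 9.5]
grip_width: 0.575
grasp_force: 41.4
```

```bash
python3 - <<'E'
from h import *
o=manip.get_obs();q=o['ee_rot'];print(o['joint_pos'],np.degrees(2*np.arctan2(q[1],q[0])),o['position'],o['ft_force'])
snap('scene','scene2');c=snap('side','side2')
p=np.hstack([cv2.resize(load(n)['pixels'][v:v+110,u:u+130,::-1],None,fx=3,fy=3,interpolation=cv2.INTER_CUBIC) for n,u,v in [('scene2',240,165),('side2',185,160)]])
cv2.imwrite('pics/c2.png',p)
E
```

```text
[-1.12709265  0.30460283  1.0028904   2.04929323 -0.31866613  0.94853565
 -1.46517472] 3.532521147039106 [0.47889842 0.07300024 0.06356382] [-3.90407136  1.33145447  9.53641845]
```

View pics/c2.png

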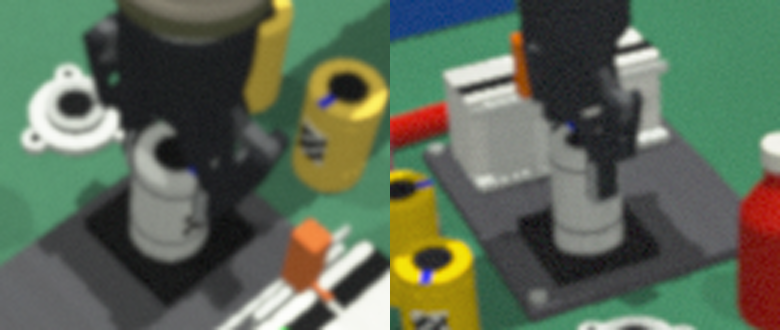

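The blue line now points toward the reader (scene crop (190,170)), and the code is visible on the reader side. Releasing and raising.

Request:
move_arm:
  motion:
    - [[0, 0, 0], [0, 0, 0], 0.3]
    - [[0, 0, 0], [0, 0, 0], 0.6]
    - [[0, 0, 0], [0, 0, 0], 1]
    - [[0, 0, 0], [0, 0, 0], 1]
    - [[0, 0, 0], [0, 0, 0], 1]
    - [[0, 0, -0.015], [0, 0, 0], 1]
    - [[0, 0, -0.03], [0, 0, 0], 1]
    - [[0, 0, -0.045], [0, 0, 0], 1]
    - [[0, 0, -0.05], [0, 0, 0], 1]
    - [[0, 0, -0.05], [0, 0, 0], 1]
    - [[0, 0, -0.035], [0, 0, 0], 1]
    - [[0, 0, 0], [0, 0, 0], 1]

```text
clock: 8.8
position: [0.4802, 0.0722, 0.2349]
ee_rot: [1.0, 0.03, 0.002, -0.002]
ft_force: [-0.3, -0.2, -0.1]
grip_width: 0.999
grasp_force: 0.0
```

Request:
move_arm:
  motion:
    - [[0, 0, 0], [0, 0, -0.1], 1]
    - [[0, 0, 0], [0, 0, -0.18], 1]
    - [[0, 0, 0], [0, 0, -0.18], 1]
    - [[0, 0, 0], [0, 0, -0.18], 1]
    - [[0, 0, 0], [0, 0, -0.18], 1]
    - [[0, 0, 0], [0, 0, -0.18], 1]
    - [[0, 0, 0], [0, 0, -0.18], 1]
    - [[0, 0, 0], [0, 0, -0.18], 1]
    - [[0, 0, 0], [0, 0, -0.18], 1]
    - [[0, 0, 0], [0, 0, -0.18], 1]
    - [[0, 0, 0], [0, 0, -0.15], 1]
    - [[0, 0, 0], [0, 0, 0], 1]

```text
clock: 10.0
position: [0.4781, 0.0718, 0.231]
ee_rot: [0.721, 0.693, -0.0, -0.0]
ft_force: [0.1, 0.4, -0.1]
grip_width: 1.001
grasp_force: 0.0
```

```bash
python3 - <<'E'
from h import *
o=manip.get_obs();q=o['ee_rot'];print(o['clock'],o['joint_pos'],np.degrees(2*np.arctan2(q[1],q[0])),o['position'],o['ft_force'])
snap('wrist','wrist3');snap('scene','scene3');snap('side','side3')
a=load('wrist3')['pixels'][:,:,::-1]
b=[cv2.resize(load(n)['pixels'][v:v+150,u:u+150,::-1],(210,210),interpolation=cv2.INTER_CUBIC) for n,u,v in [('scene3',240,165),('side3',185,160)]]
cv2.imwrite('pics/c3.png',np.hstack([a,np.vstack(b)]))
E
```

```text
10.0 [-1.48246024 -0.08056704  1.21976135  1.8666407   0.07831207  1.30410001
 -0.32387534] 87.74243981112208 [0.47814405 0.07179435 0.23102152] [ 0.06788025  0.36061419 -0.0732076 ]
```

View pics/c3.png

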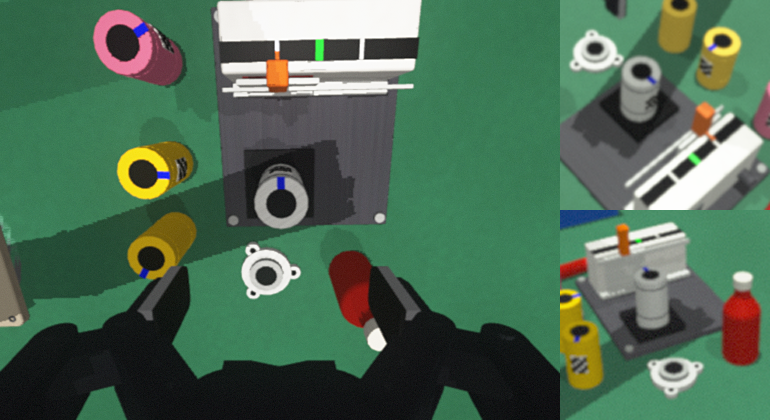

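The wrist view shows the blue line (281,184) pointing straight from the bore (281,205) to the reader. The tab is at (277,75) and the green line at (320,50). Measuring the angle and the tab from this view.

```bash
python3 - <<'E'
from h import *
np.set_printoptions(precision=4,suppress=True)
W=load('wrist3');p=W['pixels'].astype(int);r,g,b=p[...,0],p[...,1],p[...,2]
def cen(m,u0,v0,u1,v1):
    v,u=np.nonzero(m[v0:v1,u0:u1]);return u.mean()+u0,v.mean()+v0
bo=cen((r<80)&(g<80)&(b<80),264,188,298,222);li=cen((b-r>60)&(b-g>50),272,174,290,194)
A,B=plane(W,*bo,.103),plane(W,*li,.103);d=B-A;print('bore',A,'line yaw',np.degrees(np.arctan2(d[1],d[0])))
# station x direction: white marks of the scale strip
gr=cen((g>200)&(r<100),310,35,330,65);print('green',plane(W,*gr,.09))
org=((r>150)&(b<110)&(r-g>50));org[:52]=0;v,u=np.nonzero(org);print(u.min(),u.max(),v.min(),v.max(),'mean lum per row',[(int(y),int(r[y,u[v==y]].mean()),int((v==y).sum())) for y in range(v.min(),v.max()+1,2)])
for x in (u.min(),u.max()+1):
  for y in (60,80): print(x,y,plane(W,x,y,.137)[:2])
R=lambda x,y:plane(W,x,y,.014)[:2]
w=(r>190)&(b>180)
q=[cen((r>150)&(b>150)&(g>150),*k) for k in [(225,213,242,229),(371,210,388,226)]];a,c=[R(*k) for k in q];e=c-a;print('ex yaw',np.degrees(np.arctan2(e[1],e[0])),np.linalg.norm(e))
E
```

```text
bore [0.4811 0.0702 0.103 ] line yaw 88.87833710600147
green [0.518  0.1985 0.09  ]<stdin>:10: RuntimeWarning: Mean of empty slice.
  ret = ret.dtype.type(ret / rcount)
Traceback (most recent call last):
ValueError: cannot convert float NaN to integer
```

Request:
move_arm:
  motion:
    - [[0.03, -0.002, 0], [0, 0, -0.022], 1]
    - [[0.05, 0, 0], [0, 0, 0], 1]
    - [[0.04, 0, 0.02], [0, 0, 0], 1]
    - [[0.021, 0, 0.03], [0, 0, 0], 1]
    - [[0, 0, 0.01], [0, 0, 0], 1]
    - [[0, 0, 0], [0, 0, 0], 1]
    - [[0, 0, 0], [0, 0, 0], 1]

```text
clock: 10.85
position: [0.4802, 0.1765, 0.187]
ee_rot: [0.716, 0.698, 0.0, 0.0]
ft_force: [0.1, -0.3, -0.1]
grip_width: 1.0
grasp_force: 0.0
```

```bash
python3 - <<'E'
from h import *
o=manip.get_obs();q=o['ee_rot'];print(o['clock'],o['joint_pos'],np.degrees(2*np.arctan2(q[1],q[0])),o['position'],o['ft_force'])
E
```

```text
10.85 [-1.49237929  0.19402173  1.17938296  1.86178529 -0.19167536  1.21070051
 -0.27799086] 88.4835319828553 [0.48021701 0.17645441 0.18697621] [ 0.10326704 -0.34577002 -0.1233739 ]
```

Request:
move_arm:
  motion:
    - [[0.001, 0, 0.03], [0, 0, 0], 1]
    - [[0, 0, 0.04], [0, 0, 0], 1]
    - [[0, 0, 0.03], [0, 0, 0], 1]
    - [[0, 0, 0.01], [0, 0, 0], 0.2]
    - [[0, 0, 0], [0, 0, 0], -0.4]
    - [[0, 0, 0], [0, 0, 0], -1]
    - [[0, 0, 0], [0, 0, 0], -1]
    - [[0, 0, 0], [0, 0, 0], -1]
    - [[0, 0, 0], [0, 0, 0], -1]
    - [[0, 0, 0], [0, 0, 0], -1]
    - [[0, 0, 0], [0, 0, 0], -1]
  newtons: 60

```text
clock: 11.95
position: [0.4811, 0.179, 0.105]
ee_rot: [0.715, 0.699, 0.001, 0.0]
ft_force: [1.2, -0.2, 7.1]
grip_width: 0.176
grasp_force: 60.1
```

Request:
move_arm:
  motion:
    - [[0, 0.004, 0], [0, 0, 0], -1]
    - [[0, 0.008, 0], [0, 0, 0], -1]
    - [[0, 0.01, 0], [0, 0, 0], -1]
    - [[0, 0.01, 0], [0, 0, 0], -1]
    - [[0, 0.009, 0], [0, 0, 0], -1]
    - [[0, 0.0055, 0], [0, 0, 0], -1]
    - [[0, 0, 0], [0, 0, 0], -1]
    - [[0, 0, 0], [0, 0, 0], -1]
    - [[0, 0, 0], [0, 0, 0], -1]
    - [[0, 0, 0], [0, 0, 0], -1]

```text
clock: 12.95
position: [0.5144, 0.1783, 0.1049]
ee_rot: [0.715, 0.699, 0.0, -0.001]
ft_force: [-7.8, 0.1, 15.6]
grip_width: 0.176
grasp_force: 61.3
```

```bash
python3 - <<'E'
from h import *
np.set_printoptions(precision=4,suppress=True)
o=manip.get_obs();print(o['position'],o['joint_velocities'],o['ft_force'])
for n in ['wrist','scene','side']:snap(n,n+'4')
b=[cv2.resize(load(n+'4')['pixels'][v:v+h,u:u+w,::-1],(390,int(h*390/w)),interpolation=cv2.INTER_CUBIC) for n,u,v,w,h in [('scene',230,165,165,180),('side',185,160,140,153)]]
b=[x[:425] for x in b];print(b[0].shape,b[1].shape)
h=min(x.shape[0] for x in b);cv2.imwrite('pics/c4.png',np.hstack([x[:h] for x in b]))
E
```

```text
[0.5144 0.1783 0.1049] [ 0.0001 -0.0004  0.0016  0.0017 -0.0006  0.0002  0.0004] [-7.7992  0.116  15.5926]
(425, 390, 3) (425, 390, 3)
```

View pics/c4.png

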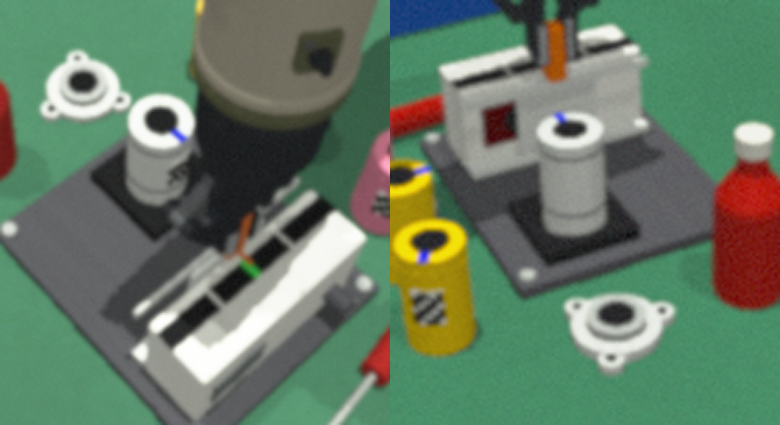

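View pics/wrist4.png

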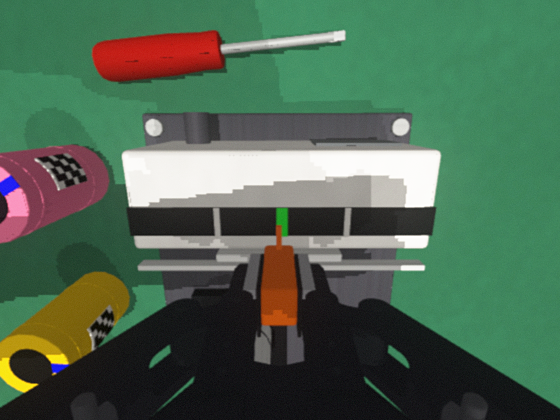

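The window is half uncovered, and the sleeve stands with its line toward the reader. In the wrist view the pointer (279) is about 1.5 mm short of the green line's centre (282). Nudging it.

Request:
move_arm:
  motion:
    - [[0, 0.002, 0], [0, 0, 0], -1]
    - [[0, 0, 0], [0, 0, 0], -1]
    - [[0, 0, 0], [0, 0, 0], -1]
    - [[0, 0, 0], [0, 0, 0], -1]
    - [[0, 0, 0], [0, 0, 0], -1]
    - [[0, 0, 0], [0, 0, 0], -1]
    - [[0, 0, 0], [0, 0, 0], -1]

```text
clock: 13.8
position: [0.5158, 0.1783, 0.1049]
ee_rot: [0.715, 0.699, 0.0, -0.001]
ft_force: [-7.9, -0.6, 16.4]
grip_width: 0.179
grasp_force: 61.3
```

```bash
python3 - <<'E'
from h import *
np.set_printoptions(precision=4,suppress=True)
o=manip.get_obs();print(o['position'],np.abs(o['joint_velocities']).max(),o['ft_force'],o['grasp_force'])
for f in ['wrist4','wrist5']:
    W=load(f) if f=='wrist4' else snap('wrist',f)
    p=W['pixels'].astype(int);r,g,b=p[...,0],p[...,1],p[...,2]
    u=lambda m,v0,v1,a,z:np.nonzero(m[v0:v1,a:z])[1].mean()+a
    print('pointer',u((r>150)&(r-g>60)&(b<130),228,241,260,310),'green',u((g>130)&(g-r>80),212,224,255,310),
     'whites',u(r>140,212,228,205,230),u(r>140,212,228,335,360))
S=snap('scene','scene5');p=S['pixels'].astype(int);r,g,b=p[...,0],p[...,1],p[...,2]
v,k=np.nonzero(((r<80)&(g<80)&(b<80))[208:223,291:307]);l,m=np.nonzero(((b-r>50)&(b-g>40))[195:240,285:320])
A=plane(S,k.mean()+291,v.mean()+208,.103);B=plane(S,m.mean()+285,l.mean()+195,.103);d=B-A;print(A,np.degrees(np.arctan2(d[1],d[0])))
E
```

```text
[0.5158 0.1783 0.1049] 0.002264677745666025 [-7.9392 -0.6282 16.4398] 61.2864750623703
pointer 278.44897959183675 green 281.5 whites 216.4 347.0
pointer 278.44 green 279.0 whites 213.78666666666666 344.36486486486484
[0.4804 0.0724 0.103 ] 90.09730022902743
```

The pointer is within 0.5 mm of the green line, the sleeve is at 90° against the station's 88.7°, and everything is still. Handing in.

```bash
python3 -c "
from workcell import order
print(order.hand_in())"
```

```text
the job is handed in; nothing more can be done
None
```

I handed the job in at about 14 s on the robot's clock, with no verdict returned: the sleeve stands released in its nest with its code within about 2° of squarely facing the window, the gripper holds the shutter within about 0.5 mm of the green line, and I kept the arm clear of the flange, screwdriver and flask.

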